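# Clear the label reader and present a specimen jar

## Task

Someone has left the knobbed pressing weight on the round pad of the label reader: first lift it off and stand it flat on a free part of the white tray's floor. Then stand the specimen jar that has the thumb tab on its cap upright in the middle of the pad, wholly on it, turned so that its tab and label point straight at the reader's window. Set both down without dropping them or tipping the jar over, let go, and leave all the other things where they are.

Things in the scene. Friction and masses are not known exactly. Their poses are not given: they have to be found in the camera images.
- reader: Label reader, fixed. Base plate 195 x 110 mm, 10 mm thick (x -50 to +145 mm), with a round black pad (68 mm across, top 12 mm above the table) and a white block 75 (x) x 90 (y) mm, its top 85 mm above the table, its front face with the dark window 61 mm from the pad's centre. Origin on the table under the pad's centre; +x from pad to block, z up.
- pad (a point): Centre of the top of the reader's round pad, 12 mm above the table; axes as the reader's.
- tray: White open plastic tray, fixed, 260 (x) x 200 (y) mm outside, 32 mm high, walls and floor 5 mm thick. Origin at the centre of its underside, z up. The small dish stands on its floor, in its +x half; the -x half is free.
- weight: Bare steel pressing weight, about 0.5 kg: a disc 60 mm across and 22 mm high with a round upright knob on top, 22 mm across and 38 mm high (60 mm high in all). Starts on the reader's pad, up to about 10 mm off-centre. Origin at the centre of its underside, z up.
- jar: Specimen jar, 0.13 kg: upright cylinder 44 mm across, 84 mm high, glass with a white cap (top 18 mm). A thumb tab, 14 mm wide, 77 to 83 mm above the underside, sticks out of the cap to 36 mm from the axis; the paper label is on the side right under it. Origin at the centre of its underside, z up, +x towards tab and label. Starts turned 0.5 to 2.1 rad counter-clockwise from world +x.
- tab (a point): Outer end of the jar's thumb tab, 36 mm out along the jar's +x and 80 mm above its underside.
- plain_jar: Bystander: a jar of the same size and look but without a tab (44 mm across, 84 mm high). Origin at the centre of its underside.
- pot: Bystander: white pot with a wide grey lid, 68 mm across, 57 mm high. Origin at the centre of its underside.
- small_dish: Bystander: flat closed glass dish, 84 mm across, 14 mm high, standing in the tray. Origin at the centre of its underside.
- big_dish: Bystander: flat closed glass dish, 100 mm across, 16 mm high, on the table. Origin at the centre of its underside.
- forceps: Bystander: steel forceps lying on the table along its own x, 130 mm long, 12 mm wide, 6 mm high. Origin under its middle.
- brush: Bystander: brush lying on the table along its own x, 170 mm long. Origin under its middle.
Not all that is in view belongs to the job. What is shaped like the weight but red is not meant.

How it is judged:
By the outcome, as a careful person would: the job done as asked, in the order asked, and still so for the second after the job is handed in, with the robot touching nothing.
It also fails if it takes over 64 s, if anything falls off the work surface, if the arm or the gripper's body presses on something with over 40 N, if the wrist force passes 120 N, or if a joint passes its speed limit or range.

## Robot

A 7-joint arm with a two-finger parallel gripper is mounted at the origin on the work surface. World frame = base frame: x ahead of the robot, y to its left, z up, the work surface at z = 0. Lengths are in m, angles in rad, forces in N, time in s.
With the tool pointing down it reaches from about 0.425 to 0.875 m from the base axis. Payload 4.7 kg.
Tool frame: the origin (TCP) lies midway between the tips of the shut fingers; the grasp point (between the pads) lies 19 mm behind it; z points along the fingers, y is the line along which they close (so a half turn about z gives the same grasp; the last joint's range is limited). The gripper opens to 85 mm and grips with 20 to 120 N. Pads are 22 mm wide; open, the fingers measure 114 mm over their backs; the gripper's body (76 mm by 85 mm) begins 54 mm behind the grasp point. The pads swing forward as they close: fully open they stand 13 mm farther back than shut.
Start: joints at [-1.091, 0.321, -0.07, 1.45, 0.023, 1.371, -0.057], TCP at [0.292, 0.581, 0.231] pointing down, gripper open.
Joint ranges: [-2.86, 2.86], [-0.3, 2.09], [-1.38, 1.24], [0.06, 2.45], [-1.56, 4.7], [0.09, 2.05], [-2.69, 2.69]. Speed limits (rad/s): [2.57, 2.57, 3.14, 3.14, 3.14, 3.14, 3.14].

## Interface

Orientations are given as a 3x3 rotation matrix whose columns are the frame's x, y, z axes.
In Python, from station import ctrl gives the robot as it stands. The module is installed in compiled form; this text tells all that it offers.
- The arm moves only by the tool play_rows, never from a script. Its argument "targets" is text: rows parted by semicolons, each of 6 numbers parted by spaces: the shift along the tool's x, y, z in mm, then the turn, a rotation vector about the tool's x, y, z in degrees. In form: dx dy dz ax ay az; .... A call has 1 to 5 rows; each row is the pose to reach, as a shift and turn from the pose commanded when the call began, along the tool's axes at that moment; what a row does not reach only later rows make up. A row lasts 1/10 s, in which the tool goes at most 50 mm and 8.59 degrees, less where a joint would pass 70% of its speed; a pose out of reach is approached as far as the arm can. A call with a gripper value outside its range is refused whole. "claw" is the opening, from -1 (shut) to 1 (fully open), set as the call begins (left out, the last holds). The fingers move at their own pace and stop on an object; "force" is the grip in N (left out, the last holds). Time passes only in rows, so rows that repeat a pose let the fingers close. It gives the time, the measured TCP pose, the force, the opening and the grip force at its end, in the units of the state.
- ctrl.get_obs(): the state, without advancing time (a new reading comes with each control period).
- ctrl.read_camera(name): name is "scene" or "top" or "wrist"; returns a dict with "image" (384x512x3 uint8, red, green, blue), "range_z" (384x512 float32, m along the optical axis (not along the pixel's ray), 0 where there is no reading), "mtx" (3x3 intrinsics, pixels), "R" (3x3) and "t" (3): a world point X has camera coordinates R X + t. Camera axes: x right, y down, z forward; pixel columns grow to the right and rows downward; lengths in m; the calibration is good to about 2 mm. A picture is of the moment at which its call begins.
- ctrl.close_job(): hands the job in; it is judged then, once.
The state is a dict: "time": time; "joint_pos": joint angles; "dq": joint speeds; "tau": joint torques, N m; "tool_pos": TCP position; "eef_rot": TCP orientation; "force": force on the tool from outside, world axes, zero at the start; "wrist_torque": the same for the moment, N m; "grip_width": finger opening in m; "gripper_force": force on a finger pad.
Only numpy, scipy, OpenCV 4.12 (cv2) and the standard library are available. Lean on these libraries where they do the work, as an engineer would, in place of code of your own. Each camera call takes 0.05 s, during which the arm holds its last target. There are 200 camera calls.

## Working session

There is one attempt and no reset: what is moved stays moved. The work goes in short steps, Python scripts to look and compute and a tool call to move; the robot and the scene stay as the last step left them, time stands still between calls to the robot, and variables do not carry over. Pictures are saved under pics/ and viewed, at most 10 in all, crops included, and the job is handed in when it is done.

Besides the shell and the picture viewer there is one more tool, called after "Call:" as name(argument=value, ...) on one line, values as JSON. play_rows: Moves the arm, as the interface text tells. Its arguments: {"type":"object","properties":{"targets":{"type":"string"},"claw":{"type":"number"},"force":{"type":"number"}},"required":["targets"]}

```bash
mkdir -p pics; cat > h.py <<'E'
import numpy as np, cv2
from station import ctrl
def cam(n):
    c=ctrl.read_camera(n); np.savez(f'pics/{n}.npz',**c); return c
def save(c,fn,crop=None,s=1):
    im=c['image'][:,:,::-1]
    if crop: u0,u1,v0,v1=crop; im=im[v0:v1,u0:u1]
    cv2.imwrite('pics/'+fn,cv2.resize(im,None,fx=s,fy=s,interpolation=cv2.INTER_CUBIC))
def pts(c):
    K=c['mtx'];z=c['range_z'];v,u=np.mgrid[:z.shape[0],:z.shape[1]]
    P=np.stack([(u-K[0,2])/K[0,0]*z,(v-K[1,2])/K[1,1]*z,z],-1)
    return (P-c['t'])@c['R']
def atz(c,u,v,z):
    d=c['R'].T@np.linalg.inv(c['mtx'])@[u,v,1]; o=-c['R'].T@c['t']
    return o+d*(z-o[2])/d[2]
E
python3 - <<'E'
from h import *
o=ctrl.get_obs(); print(o)
for n in ('top','scene'):
    c=cam(n); save(c,n+'1.png',s=1.5); print(n,-c['R'].T@c['t'],c['R'][2],c['mtx'][0,0])
E
```

```text
{'time': 0.0, 'joint_pos': array([-1.09089229,  0.3218367 , -0.07011692,  1.45165498,  0.02261096,
        1.37081174, -0.05688903]), 'dq': array([ 8.36323679e-04, -4.31159865e-04, -2.44282552e-05,  3.08518265e-04,
        2.02551537e-03, -8.85781581e-04,  8.13577660e-04]), 'tau': array([ 5.75859885e-04, -4.93582213e+01, -3.81826479e-01, -3.14330828e+01,
        1.31452506e-02,  1.17322215e-02, -1.82223670e-05]), 'tool_pos': array([0.29173134, 0.5802569 , 0.23022492]), 'eef_rot': array([[-8.93493925e-01,  4.49074611e-01, -7.74317936e-04],
       [ 4.49075268e-01,  8.93492197e-01, -1.76022482e-03],
       [-9.86252447e-05, -1.92047722e-03, -9.99998151e-01]]), 'force': array([ 0.07912551, -0.41607861,  0.45645162]), 'wrist_torque': array([ 0.04065849, -0.03662178,  0.04327026]), 'gripper_force': 0.0, 'grip_width': 0.08551605108755286}
top [0.42402184 0.06475056 1.195846  ] [ 0.13653464 -0.00567536 -0.99061904] 498.504187032206
scene [ 1.16435209 -0.32849842  0.73140658] [-0.6343066  0.392061  -0.6662907] 384.7848798340493
```

View pics/top1.png

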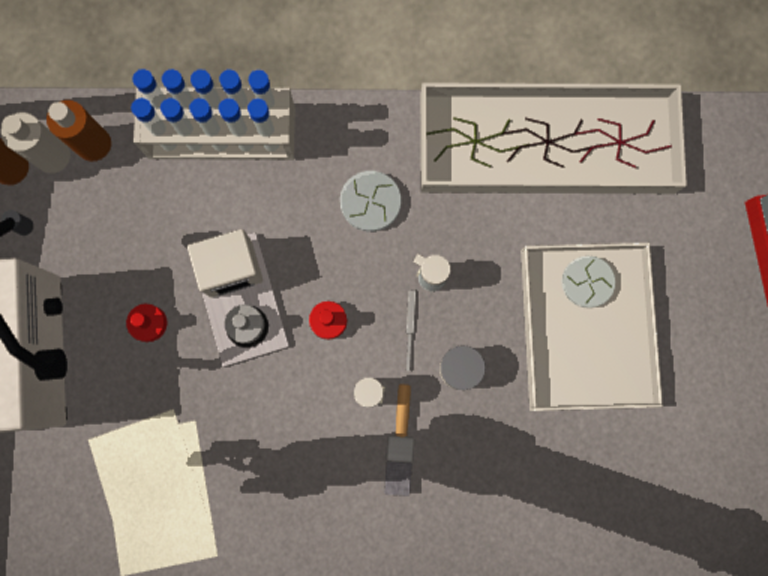

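View pics/scene1.png

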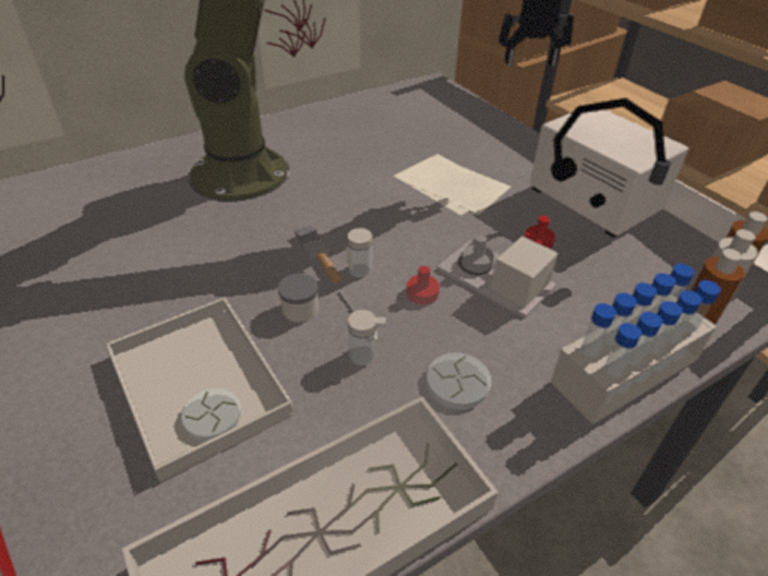

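Top view (768×576 picture): the steel weight is on the pad at (247,325). Its look-alikes are the red ones at (146,322) and (328,319). The tabbed jar is at (434,268) with its tab at (419,261). Its look-alikes are the plain jar at (368,391) and the pot at (462,367). The tray is centred near (593,326) with its dish at (590,281), so the free half is at the bottom of the picture. I choose the steel weight and the jar with the tab, and check both in an enlarged crop.

```bash
python3 - <<'E'
from h import *
c=dict(np.load('pics/top.npz'))
a=cv2.resize(c['image'][150:250,115:215],None,fx=4,fy=4,interpolation=cv2.INTER_CUBIC)
b=cv2.resize(c['image'][150:250,250:350],None,fx=4,fy=4,interpolation=cv2.INTER_CUBIC)
cv2.imwrite('pics/crop.png',np.hstack([a,b])[:,:,::-1])
P=pts(c); 
def st(name,u0,u1,v0,v1,z0,z1):
    Q=P[v0:v1,u0:u1].reshape(-1,3);Q=Q[(Q[:,2]>z0)&(Q[:,2]<z1)]
    (r)=cv2.minAreaRect((Q[:,:2]*1000).astype(np.float32))
    print(name,len(Q),Q.mean(0).round(4),np.median(Q[:,2]).round(4),[np.round(x,1) for x in r])
st('block',120,175,145,200,.075,.1)
st('knob',145,185,195,240,.06,.085)
st('disc+knob',145,185,195,240,.027,.045)
st('jartop',270,310,160,195,.07,.1)
st('plain',230,260,245,275,.07,.1)
st('pot',285,330,225,265,.045,.07)
st('trayrim',340,450,155,280,.025,.045)
st('traydish',340,450,155,280,.012,.024)
st('trayfloor',340,450,155,280,.001,.012)
st('plate',130,200,190,250,.005,.016)
st('red',200,235,195,230,.04,.08)
E
```

```text
block 1310 [0.6379 0.2964 0.0844] 0.0845 [array([638.3, 297.1]), array([78.3, 90.5]), np.float64(16.6)]
knob 80 [0.5477 0.2692 0.0711] 0.0715 [array([547.9, 269.6]), array([20.4, 20.7]), np.float64(0.3)]
disc+knob 429 [0.5473 0.269  0.0337] 0.0336 [array([560.6, 272.9]), array([84.9, 58.2]), np.float64(12.8)]
jartop 347 [ 0.6272 -0.0234  0.0831] 0.0834 [array([626.7, -19.5]), array([55.6, 42.7]), np.float64(85.0)]
plain 303 [0.441  0.0742 0.0836] 0.0837 [array([440.7,  74.6]), array([41.9, 40. ]), np.float64(0.2)]
pot 689 [ 0.4792 -0.0691  0.0566] 0.0566 [array([480. , -69.8]), array([66.1, 66.5]), np.float64(2.5)]
trayrim 968 [ 0.5492 -0.2801  0.0307] 0.0308 [array([ 548.2, -276.3]), array([260.9, 201.3]), np.float64(1.8)]
traydish 1329 [ 0.6035 -0.2817  0.0183] 0.0184 [array([ 546.2, -274.8]), array([254.8, 198.7]), np.float64(1.8)]
trayfloor 8009 [ 0.5393 -0.2802  0.0046] 0.0044 [array([ 552.2, -286.7]), array([269.6, 305.1]), np.float64(89.2)]
plate 1581 [0.5496 0.2692 0.01  ] 0.0099 [array([541.8, 268.7]), array([139.5, 164.4]), np.float64(1.8)]
red 77 [0.555  0.1391 0.0582] 0.0596 [array([555., 139.]), array([20.4, 20. ]), np.float64(1.4)]
```

View pics/crop.png

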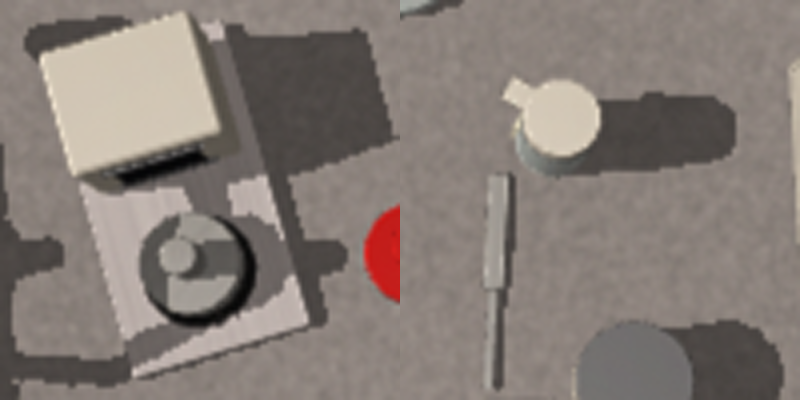

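The crop confirms both choices. The bare steel weight sits on the pad at full-picture (247,325). The jar cap is at native pixel (290,180), with its tab pointing up and left.

```bash
cat >> h.py <<'E'
from scipy.spatial.transform import Rotation as Ro
def go(x,y,z,ya):
    o=ctrl.get_obs(); R=o['eef_rot']; a=np.radians(ya)
    T=np.array([[np.sin(a),np.cos(a),0],[-np.cos(a),np.sin(a),0],[0,0,-1]])
    d=R.T@(np.array([x,y,z])-o['tool_pos'])*1000
    print('t',round(o['time'],2),'shift',d.round(1),'turn',np.degrees(Ro.from_matrix(R.T@T).as_rotvec()).round(1),'F',o['force'].round(1),'w',o['grip_width'].round(4))
def circ(Q,r):
    from scipy.optimize import least_squares
    return least_squares(lambda p:np.hypot(*(Q-p).T)-r,Q.mean(0),loss='soft_l1',f_scale=.001).x
E
cat > jar.py <<'E'
from h import *
def jar(c,u0,u1,v0,v1,z0):
    P=pts(c); m=(P[...,2]>z0); w=np.zeros(m.shape,bool);w[v0:v1,u0:u1]=1; Q=P[m&w][:,:2]
    h=cv2.convexHull((Q*1000).astype(np.float32))[:,0]/1000
    ctr=Q.mean(0)
    for _ in range(20): # in-disc mean, tab left out
        ctr=Q[np.hypot(*(Q-ctr).T)<.0205].mean(0)
    T=Q[np.hypot(*(Q-ctr).T)>.025]; d=T.mean(0)-ctr
    return ctr,len(T),np.degrees(np.arctan2(d[1],d[0])),np.hypot(*(T-ctr).T).max()
E
python3 - <<'E'
from jar import *
c=dict(np.load('pics/top.npz'))
print(jar(c,270,310,160,195,.076))
s=cam('scene'); P=pts(s)
Q=P[(P[...,2]>.076)&(P[...,2]<.09)&(abs(P[...,0]-.627)<.05)&(abs(P[...,1]+.02)<.05)]
print('scene',len(Q),Q.mean(0)); T=Q[np.hypot(Q[:,0]-.6265,Q[:,1]+.0245)>.026]; print(T.mean(0) if len(T) else 0)
go(.548,.269,.15,-27.5)
E
```

```text
(array([ 0.62549987, -0.02533824]), 37, np.float64(111.63777912723987), np.float64(0.2207020348025354))
scene 284 [ 0.63022943 -0.0248527   0.08416223]
[6.42226503e-01 5.96001114e-04 8.36058012e-02]Traceback (most recent call last):
  File "<stdin>", line 7, in <module>
  File "h.py", line 21, in go
    print('t',round(o['time'],2),'shift',d.round(1),'turn',np.degrees(Ro.from_matrix(R.T@T).as_rotvec()).round(1),'F',o['force'].round(1),'w',o['grip_width'].round(4))
                                                                      ~~~~~~~~~~~~~~^^^^^^^
  File "scipy/spatial/transform/_rotation.pyx", line 1143, in scipy.spatial.transform._rotation.Rotation.from_matrix
ValueError: Non-positive determinant (left-handed or null coordinate frame) in rotation matrix 0: [[ 1.41524994e-02 -9.99899845e-01  8.28326150e-05]
 [-9.99898734e-01 -1.41523599e-02  1.49401453e-03]
 [ 1.49269262e-03  1.03968267e-04  9.99998881e-01]].
```

```bash
sed -i 's/\[\[np.sin(a),np.cos(a),0\],\[-np.cos(a)/[[-np.sin(a),np.cos(a),0],[np.cos(a)/' h.py; sed -i 's/m=(P\[...,2\]>z0)/m=(P[...,2]>z0)\&(P[...,2]<z0+.016)/' jar.py
python3 - <<'E'
from jar import *
c=dict(np.load('pics/top.npz'))
print(jar(c,270,310,160,195,.076))
for u,v in ((290,179.5),(277.5,173)): print(atz(c,u,v,.083))
go(.548,.269,.15,-27.5)
E
```

```text
(array([ 0.6267799 , -0.02514877]), 28, np.float64(59.88912251915033), np.float64(0.03466115699489893))
[ 0.62553666 -0.02643236  0.083     ]
[0.64039229 0.00187448 0.083     ]Traceback (most recent call last):
  File "<stdin>", line 5, in <module>
  File "h.py", line 21, in go
    print('t',round(o['time'],2),'shift',d.round(1),'turn',np.degrees(Ro.from_matrix(R.T@T).as_rotvec()).round(1),'F',o['force'].round(1),'w',o['grip_width'].round(4))
                                                                                                                                              ^^^^^^^^^^^^^^^^^^^^^
AttributeError: 'float' object has no attribute 'round'
```

```bash
sed -i "s/o\['grip_width'\].round(4)/round(o['grip_width'],4)/" h.py
python3 -c "
from h import *
go(.548,.269,.15,-29)"
```

```text
t 0.15 shift [-368.7 -163.    80.7] turn [-0.1  0.1 92.3] F [ 0.1 -0.3  0. ] w 0.0853
```

Call:
play_rows(targets="-37 -16 8 0 0 8.4;-74 -33 16 0 0 16.8;-111 -49 24 0 0 25;-148 -65 32 0 0 34;-185 -82 40 0 0 42", claw=0.2, force=60)

```text
time: 0.65
tool_pos: [0.4212, 0.423, 0.1908]
eef_rot: [[-0.358, 0.934, -0.0], [0.934, 0.358, -0.0], [-0.0, -0.0, -1.0]]
force: [0.8, -0.0, 0.5]
grip_width: 0.0513
gripper_force: 0.0
```

```bash
python3 -c "
from h import *
go(.548,.269,.15,-29)"
```

```text
t 0.65 shift [-189.1   63.3   40.8] turn [-0.  0. 50.] F [ 0.8 -0.   0.5] w 0.0513
```

Call:
play_rows(targets="-38 13 8 0 0 8.5;-76 26 16 0 0 17;-114 38 24 0 0 25.5;-152 51 32 0 0 34;-189 63 40 0 0 42")

```text
time: 1.15
tool_pos: [0.5486, 0.2697, 0.1509]
eef_rot: [[0.359, 0.933, -0.0], [0.933, -0.359, -0.0], [-0.0, -0.0, -1.0]]
force: [0.5, -0.3, -0.2]
grip_width: 0.0511
gripper_force: 0.0
```

Call:
play_rows(targets="0 0 0 0 0 8;0 0 0 0 0 8;0 0 0 0 0 8")

```text
time: 1.45
tool_pos: [0.5471, 0.2724, 0.1512]
eef_rot: [[0.476, 0.88, -0.001], [0.88, -0.476, 0.001], [0.0, -0.001, -1.0]]
force: [-0.1, 0.7, -0.8]
grip_width: 0.0511
gripper_force: 0.0
```

```bash
python3 -c "
from h import *
go(.548,.269,.042,-29)
c=cam('wrist'); save(c,'w1.png'); P=pts(c)
for z0,z1 in ((.06,.08),(.027,.04)):
    m=(P[...,2]>z0)&(P[...,2]<z1)&(np.hypot(P[...,0]-.548,P[...,1]-.269)<.04)
    print(m.sum(),P[m].mean(0), cv2.minEnclosingCircle((P[m][:,:2]*1000).astype(np.float32)) if m.any() else 0)
"
```

```text
t 1.45 shift [ -2.6   2.5 109.2] turn [-0.  -0.   0.6] F [-0.1  0.7 -0.8] w 0.0511
650 [0.54964833 0.27230417 0.07062704] ((549.0560913085938, 270.9523010253906), 11.028873443603516)
2521 [0.55110986 0.27489154 0.0336293 ] ((549.139892578125, 270.90643310546875), 29.817340850830078)
```

View pics/w1.png

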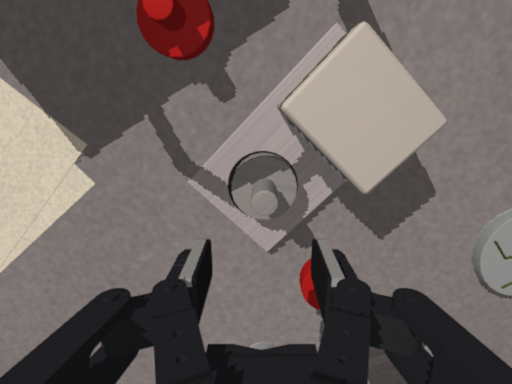

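The wrist picture shows the steel weight's knob at (264,200), between the fingers, with the red one clear at (320,280). I go down to the knob.

Call:
play_rows(targets="-1.5 2.5 40 0 0 0.6;-1.5 2.5 75 0 0 0.6;-1.5 2.5 95 0 0 0.6;-1.5 2.5 106 0 0 0.6;-1.5 2.5 106 0 0 0.6")

```text
time: 2.0
tool_pos: [0.5478, 0.2694, 0.044]
eef_rot: [[0.487, 0.874, -0.002], [0.874, -0.487, -0.001], [-0.002, -0.002, -1.0]]
force: [0.4, -0.1, -0.4]
grip_width: 0.0515
gripper_force: 0.0
```

```bash
python3 -c "
from h import *
go(.5485,.270,.044,-29)"
```

```text
t 2.0 shift [0.9 0.3 0. ] turn [-0.1  0.1 -0.1] F [ 0.4 -0.1 -0.4] w 0.0515
```

Call:
play_rows(targets="0.5 0 0 0 0 0;0.5 0 0 0 0 0;0.5 0 0 0 0 0;0.5 0 0 0 0 0;0.5 0 0 0 0 0", claw=-1)

```text
time: 2.5
tool_pos: [0.5505, 0.2703, 0.0473]
eef_rot: [[0.489, 0.872, 0.002], [0.872, -0.489, 0.002], [0.003, 0.001, -1.0]]
force: [-1.3, 0.6, 5.3]
grip_width: 0.0202
gripper_force: 59.0
```

Call:
play_rows(targets="0.5 0 0 0 0 0;0.5 0 0 0 0 0;0.5 0 -8 0 0 0;0.5 0 -20 0 0 0;0.5 0 -30 0 0 0")

```text
time: 3.0
tool_pos: [0.5497, 0.2692, 0.0759]
eef_rot: [[0.489, 0.872, -0.0], [0.872, -0.489, -0.0], [-0.001, 0.0, -1.0]]
force: [-0.1, -0.0, -4.4]
grip_width: 0.0198
gripper_force: 58.8
```

Call:
play_rows(targets="0 0 -25 0 0 0;0 0 -50 0 0 0;0 0 -75 0 0 0;0 0 -90 0 0 0;0 0 -95 0 0 0")

```text
time: 3.5
tool_pos: [0.5508, 0.2699, 0.1727]
eef_rot: [[0.489, 0.872, 0.003], [0.872, -0.489, 0.002], [0.003, 0.002, -1.0]]
force: [-0.2, -0.3, -3.3]
grip_width: 0.0201
gripper_force: 59.1
```

```bash
python3 - <<'E'
from h import *
go(.483,-.278,.17,-29)
c=cam('top'); save(c,'top2.png',(115,215,150,250),6); P=pts(c)
Q=P[145:200,120:175].reshape(-1,3); Q=Q[(Q[:,2]>.081)&(Q[:,2]<.088)]
print('block',Q.mean(0),cv2.minAreaRect((Q[:,:2]*1000).astype(np.float32)))
# dark pad
g=c['image'].max(-1); m=np.zeros(g.shape,bool); m[190:245,135:190]=1
m&=(abs(P[...,2]-.012)<.005)&(g<45)
v,u=np.nonzero(m); print(len(u),u.min(),u.max(),v.min(),v.max(),cv2.minEnclosingCircle(np.c_[u,v].astype(np.float32)))
E
```

```text
t 3.5 shift [-511.   209.     1.4] turn [ 0.1 -0.2 -0.3] F [-0.2 -0.3 -3.3] w 0.0201
block [0.65377699 0.28529971 0.08472414] ((642.3711547851562, 287.35748291015625), (73.93920135498047, 69.169189453125), 16.101572036743164)
332 153 178 204 230 ((164.87759399414062, 217.22613525390625), 13.673524856567383)
```

View pics/top2.png

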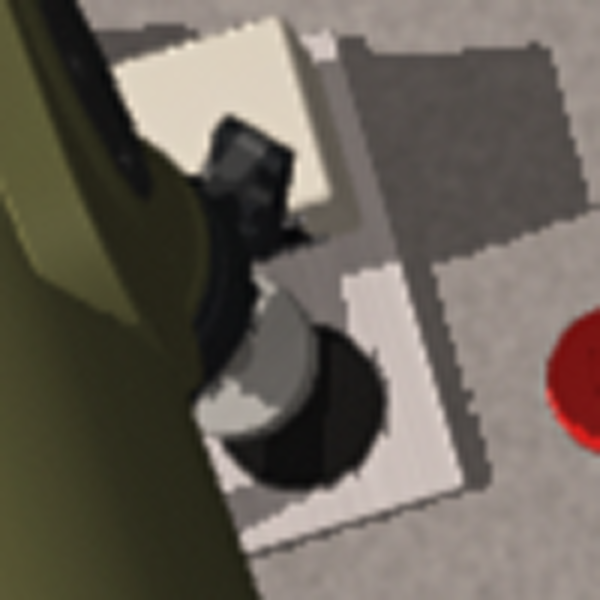

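The weight hangs in the gripper, clear of the pad, and the arm hides the rest of the pad. I carry it to the tray.

Call:
play_rows(targets="-25 10 0 0 0 0;-60 25 0 0 0 0;-100 41 0 0 0 0;-140 57 0 0 0 0;-180 74 0 0 0 0")

```text
time: 4.05
tool_pos: [0.5248, 0.0747, 0.1688]
eef_rot: [[0.489, 0.872, -0.002], [0.872, -0.489, -0.001], [-0.002, -0.002, -1.0]]
force: [1.0, -0.5, -4.5]
grip_width: 0.02
gripper_force: 59.1
```

Call:
play_rows(targets="-40 16 0 0 0 0;-80 33 0 0 0 0;-120 49 0 0 0 0;-160 65 0 0 0 0;-200 82 0 0 0 0")

```text
time: 4.55
tool_pos: [0.4985, -0.1395, 0.1691]
eef_rot: [[0.489, 0.872, -0.002], [0.872, -0.489, 0.001], [-0.0, -0.002, -1.0]]
force: [0.8, -0.0, -4.0]
grip_width: 0.0201
gripper_force: 59.1
```

Call:
play_rows(targets="-40 16 0 0 0 0;-80 33 0 0 0 0;-110 45 0 0 0 0;-128 52 0 0 0 0;-131 53 0 0 0 0")

```text
time: 5.05
tool_pos: [0.4799, -0.2817, 0.1692]
eef_rot: [[0.494, 0.869, -0.002], [0.869, -0.494, -0.002], [-0.003, -0.001, -1.0]]
force: [-0.0, -0.1, -4.7]
grip_width: 0.02
gripper_force: 59.2
```

```bash
python3 - <<'E'
from h import *
go(.483,-.278,.044,-29)
c=cam('top'); save(c,'top3.png',(115,215,150,250),6); P=pts(c)
Q=P[145:200,120:175].reshape(-1,3); Q=Q[(Q[:,2]>.081)&(Q[:,2]<.088)]
print('block',Q.mean(0),cv2.minAreaRect((Q[:,:2]*1000).astype(np.float32)))
g=c['image'].max(-1); m=np.zeros(g.shape,bool); m[195:245,140:190]=1
m&=(abs(P[...,2]-.012)<.005)&(g<45)
v,u=np.nonzero(m); print(len(u),u.min(),u.max(),v.min(),v.max(),u.mean(),v.mean(),atz(c,u.mean(),v.mean(),.012))
Q=np.array([atz(c,a,b,.012)[:2] for a,b in zip(u,v)]); print(cv2.minEnclosingCircle((Q*1000).astype(np.float32)),cv2.minAreaRect((Q*1000).astype(np.float32)))
E
```

```text
t 5.05 shift [  5.1   1.1 125.2] turn [-0.1  0.1 -0.6] F [-0.  -0.1 -4.7] w 0.02
block [0.63869334 0.2968225  0.08458636] ((638.8011474609375, 297.18182373046875), (75.20077514648438, 89.86675262451172), 16.891761779785156)
565 151 178 204 231 164.45663716814158 217.19646017699114 [0.54573917 0.26773872 0.012     ]
((545.551025390625, 266.9735412597656), 33.25423812866211) ((545.1527709960938, 267.62774658203125), (63.709598541259766, 64.4209976196289), 27.560697555541992)
```

View pics/top3.png

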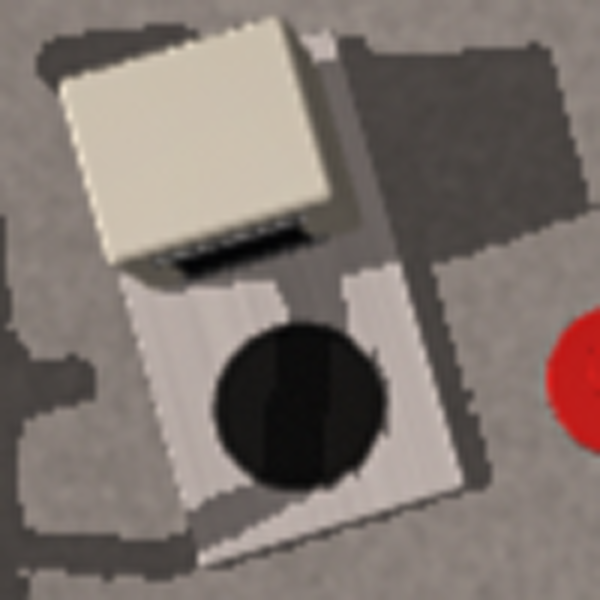

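The pad is bare. In the crop it is centred at (300,406), so about (0.546, 0.268) in the world, with the reader turned 16.7°. I lower the weight.

Call:
play_rows(targets="5 1 25 0 0 -0.6;5 1 60 0 0 -0.6;5 1 90 0 0 -0.6;5 1 110 0 0 -0.6;5 1 118 0 0 -0.6")

```text
time: 5.6
tool_pos: [0.484, -0.2714, 0.0493]
eef_rot: [[0.478, 0.878, -0.005], [0.878, -0.478, 0.003], [0.0, -0.006, -1.0]]
force: [-0.7, 0.5, -4.1]
grip_width: 0.0202
gripper_force: 59.2
```

Call:
play_rows(targets="0 0 2 0 0 0;0 0 4 0 0 0;0 0 5 0 0 0;0 0 6 0 0 0;0 0 6 0 0 0")

```text
time: 6.1
tool_pos: [0.4858, -0.2746, 0.0469]
eef_rot: [[0.48, 0.877, 0.001], [0.877, -0.48, -0.0], [0.0, 0.001, -1.0]]
force: [-0.2, -0.1, -4.3]
grip_width: 0.0197
gripper_force: 59.2
```

```bash
python3 - <<'E'
from h import *
go(.483,-.278,.041,-29)
c=cam('scene');P=pts(c)
m=(np.hypot(P[...,0]-.483,P[...,1]+.278)<.031); z=P[m][:,2]; print(np.histogram(z,np.arange(0,.08,.004)))
save(c,'sc2.png',(60,220,180,320),4)
E
```

```text
t 6.1 shift [-4.4 -0.8  5.9] turn [ 0.1 -0.   0.3] F [-0.2 -0.1 -4.3] w 0.0197
(array([  4,  74,   6,  16,  17,  20,  19,  22, 202,  43,   5,   3,  11,
        13,  11,  18,  20,  23,  24]), array([0.   , 0.004, 0.008, 0.012, 0.016, 0.02 , 0.024, 0.028, 0.032,
       0.036, 0.04 , 0.044, 0.048, 0.052, 0.056, 0.06 , 0.064, 0.068,
       0.072, 0.076]))
```

View pics/sc2.png

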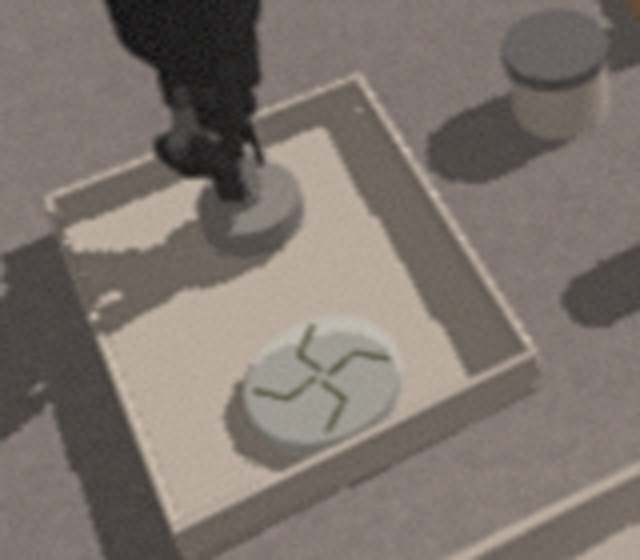

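The weight, at (250,210) in the crop, is over the free part of the tray, clear of the dish and walls and about 7 mm above the floor. I lower it in small steps.

Call:
play_rows(targets="0 0 1 0 0 0;0 0 2 0 0 0;0 0 3 0 0 0;0 0 4 0 0 0;0 0 4 0 0 0")

```text
time: 6.65
tool_pos: [0.4853, -0.2744, 0.0421]
eef_rot: [[0.48, 0.877, -0.0], [0.877, -0.48, 0.0], [0.0, -0.0, -1.0]]
force: [-0.0, 0.4, -3.4]
grip_width: 0.0201
gripper_force: 59.2
```

Call:
play_rows(targets="0 0 1 0 0 0;0 0 2 0 0 0;0 0 3 0 0 0;0 0 3 0 0 0;0 0 3 0 0 0")

```text
time: 7.15
tool_pos: [0.4854, -0.2746, 0.0403]
eef_rot: [[0.48, 0.877, 0.0], [0.877, -0.48, 0.001], [0.001, -0.0, -1.0]]
force: [-4.2, 3.0, 6.2]
grip_width: 0.0198
gripper_force: 60.6
```

Call:
play_rows(targets="0 0 -0.5 0 0 0;0 0 -0.5 0 0 0;0 0 -0.5 0 0 0;0 0 -0.5 0 0 0", claw=0.2)

```text
time: 7.55
tool_pos: [0.4856, -0.2745, 0.0399]
eef_rot: [[0.48, 0.877, 0.0], [0.877, -0.48, -0.0], [0.0, 0.0, -1.0]]
force: [-0.6, 0.0, -0.8]
grip_width: 0.0514
gripper_force: 0.0
```

Call:
play_rows(targets="0 0 -15 0 0 0;0 0 -40 0 0 0;0 0 -75 0 0 0;0 0 -110 0 0 0;0 0 -130 0 0 0")

```text
time: 8.05
tool_pos: [0.4865, -0.2756, 0.1739]
eef_rot: [[0.481, 0.877, 0.005], [0.877, -0.481, -0.001], [0.001, 0.005, -1.0]]
force: [0.2, -0.4, 0.8]
grip_width: 0.0511
gripper_force: 0.0
```

```bash
python3 - <<'E'
from h import *
go(.627,-.0255,.17,-29)
E
```

```text
t 8.05 shift [286.8   3.    4.2] turn [ 0.3 -0.1  0.3] F [ 0.2 -0.4  0.8] w 0.0511
```

Move above the jar with the fingers wide, then check with the wrist camera.

Call:
play_rows(targets="30 0 0 0 0 0;70 1 0 0 0 0;115 1 0 0 0 0;160 1 0 0 0 0;200 2 0 0 0 0", claw=1)

```text
time: 8.55
tool_pos: [0.5843, -0.0978, 0.1712]
eef_rot: [[0.479, 0.878, 0.002], [0.878, -0.479, 0.001], [0.001, 0.001, -1.0]]
force: [-0.3, -0.6, 0.2]
grip_width: 0.0853
gripper_force: 0.0
```

Call:
play_rows(targets="30 0 0 0 0 0;60 1 0 0 0 0;75 1 0 0 0 0;85 1 0 0 0 0;85 1 0 0 0 0")

```text
time: 9.05
tool_pos: [0.6251, -0.0254, 0.1701]
eef_rot: [[0.479, 0.878, 0.0], [0.878, -0.479, -0.0], [-0.0, 0.0, -1.0]]
force: [-0.3, -0.5, -0.7]
grip_width: 0.0855
gripper_force: 0.0
```

```bash
python3 - <<'E'
from jar import *
go(.627,-.0255,.17,-29)
c=cam('wrist');P=pts(c)
m=(abs(P[...,2]-.082)<.009)&(np.hypot(P[...,0]-.627,P[...,1]+.0255)<.045); v,u=np.nonzero(m); print(len(u),u.min(),u.max(),v.min(),v.max())
print(jar(c,u.min(),u.max()+1,v.min(),v.max()+1,.075))
save(c,'w2.png',(100,420,40,384),1.7)
E
```

```text
t 9.05 shift [0.8 1.7 0.1] turn [0.  0.  0.4] F [-0.3 -0.5 -0.7] w 0.0855
2615 238 291 154 224
(array([ 0.62952096, -0.02209461]), 216, np.float64(59.536066167012926), np.float64(0.03149606422391041))
```

View pics/w2.png

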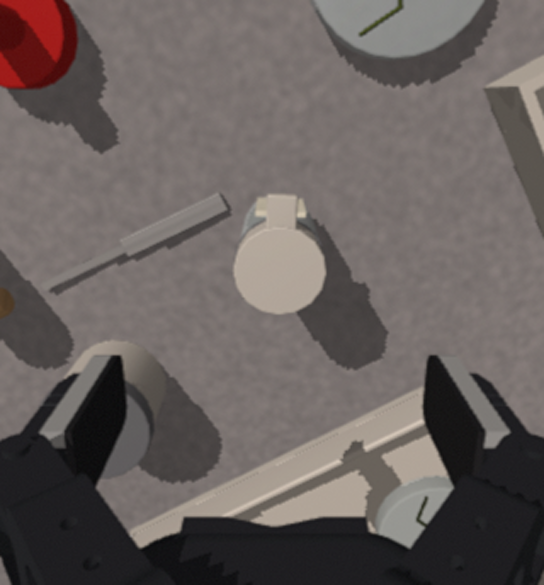

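The wrist picture shows the cap at (280,270) with the tab at (282,207), the label strip right under it. The forceps at (225,205) lie low and left of the jar, and the finger tips will stay about 25 mm above them.

```bash
python3 - <<'E'
from h import *
go(.628,-.0238,.030,-30.3)
E
```

```text
t 9.1 shift [  4.5   1.5 140.1] turn [0.  0.  1.6] F [-0.3 -1.1  0.9] w 0.0856
```

Call:
play_rows(targets="4.5 1.5 0 0 0 1.6;4.5 1.5 25 0 0 1.6;4.5 1.5 55 0 0 1.6;4.5 1.5 85 0 0 1.6;4.5 1.5 100 0 0 1.6")

```text
time: 9.6
tool_pos: [0.6261, -0.0249, 0.0676]
eef_rot: [[0.507, 0.862, -0.004], [0.862, -0.507, -0.001], [-0.003, -0.003, -1.0]]
force: [-0.7, -0.6, -0.4]
grip_width: 0.0856
gripper_force: 0.0
```

Call:
play_rows(targets="0 0 15 0 0 0;0 0 30 0 0 0;0 0 39 0 0 0;0 0 39 0 0 0")

```text
time: 10.0
tool_pos: [0.6276, -0.0227, 0.0297]
eef_rot: [[0.504, 0.863, -0.002], [0.863, -0.504, -0.0], [-0.001, -0.001, -1.0]]
force: [0.3, 0.9, 0.3]
grip_width: 0.0852
gripper_force: 0.0
```

```bash
python3 - <<'E'
from h import *
go(.628,-.0238,.030,-30.3)
E
```

```text
t 10.0 shift [-0.7  0.9 -0.3] turn [-0.1  0.1  0. ] F [0.3 0.9 0.3] w 0.0852
```

Call:
play_rows(targets="0 0.5 0 0 0 0;0 0.5 0 0 0 0;0 0.5 0 0 0 0;0 0.5 0 0 0 0;0 0.5 0 0 0 0", claw=-1, force=35)

```text
time: 10.5
tool_pos: [0.6296, -0.0229, 0.0319]
eef_rot: [[0.504, 0.864, 0.002], [0.864, -0.504, 0.0], [0.001, 0.001, -1.0]]
force: [-0.6, 0.2, 4.5]
grip_width: 0.0436
gripper_force: 35.7
```

Call:
play_rows(targets="0 0.5 0 0 0 0;0 0.5 -6 0 0 0;0 0.5 -20 0 0 0;0 0.5 -45 0 0 0;0 0.5 -65 0 0 0")

```text
time: 11.0
tool_pos: [0.6293, -0.0234, 0.0974]
eef_rot: [[0.505, 0.863, 0.0], [0.863, -0.505, -0.0], [0.0, 0.0, -1.0]]
force: [-0.1, 0.2, -0.1]
grip_width: 0.0433
gripper_force: 35.5
```

Call:
play_rows(targets="0 0 -20 0 0 0;0 0 -40 0 0 0;0 0 -55 0 0 0;0 0 -65 0 0 0")

```text
time: 11.4
tool_pos: [0.6296, -0.0233, 0.1626]
eef_rot: [[0.504, 0.863, 0.002], [0.863, -0.504, 0.0], [0.001, 0.001, -1.0]]
force: [0.2, -0.1, -2.3]
grip_width: 0.0432
gripper_force: 35.5
```

```bash
python3 - <<'E'
from h import *
go(.546,.269,.16,-73.3)
E
```

```text
t 11.4 shift [ 210.2 -219.6    2.6] turn [ 0.1 -0.1 43. ] F [ 0.2 -0.1 -2.3] w 0.0432
```

Call:
play_rows(targets="20 -21 0 0 0 5;50 -52 0 0 0 11;80 -84 0 0 0 18;110 -115 0 0 0 25;135 -141 0 0 0 32")

```text
time: 11.9
tool_pos: [0.5741, 0.1672, 0.1606]
eef_rot: [[0.887, 0.462, -0.001], [0.462, -0.887, 0.001], [-0.001, -0.001, -1.0]]
force: [1.0, 0.3, -0.5]
grip_width: 0.0433
gripper_force: 35.7
```

```bash
python3 - <<'E'
from h import *
go(.546,.269,.12,-73.3)
E
```

```text
t 11.9 shift [  22.1 -103.2   40.7] turn [-0.1  0.  10.8] F [ 1.   0.3 -0.5] w 0.0433
```

Call:
play_rows(targets="7 -33 0 0 0 5;14 -66 0 0 0 10;19 -90 10 0 0 10.8;22 -103 30 0 0 10.8;22 -103 40 0 0 10.8")

```text
time: 12.4
tool_pos: [0.5447, 0.2687, 0.1189]
eef_rot: [[0.955, 0.296, -0.003], [0.296, -0.955, -0.0], [-0.003, -0.0, -1.0]]
force: [-0.0, 0.2, -1.8]
grip_width: 0.0432
gripper_force: 35.6
```

Call:
play_rows(targets="0 0 0 0 0 0;0 0 0 0 0 0")

```text
time: 12.6
tool_pos: [0.5479, 0.264, 0.1211]
eef_rot: [[0.957, 0.289, 0.0], [0.289, -0.957, -0.001], [0.0, 0.001, -1.0]]
force: [0.2, -0.0, -0.9]
grip_width: 0.0433
gripper_force: 35.6
```

```bash
python3 - <<'E'
from jar import *
go(.546,.269,.045,-73.3)
for n in ('wrist','scene','top'):
    c=cam(n);P=pts(c); z0=.089+.0745
    m=(abs(P[...,2]-z0-.007)<.012)&(np.hypot(P[...,0]-.546,P[...,1]-.269)<.05)
    v,u=np.nonzero(m); print(n,len(u)); 
    if len(u)>50: print(np.median(P[m][:,2]),jar(c,u.min(),u.max()+1,v.min(),v.max()+1,z0-.005))
    if n=='wrist': save(c,'w3.png',(100,420,0,384),1.5)
E
```

```text
t 12.6 shift [-0.3 -5.4 76.1] turn [ 0.1 -0.   0.1] F [ 0.2 -0.  -0.9] w 0.0433
wrist 17492
0.17287628680777004 (array([0.55402749, 0.26663143]), 2467, np.float64(44.7548211658357), np.float64(0.054148402026685145))
scene 173
0.1741667838524282 (array([0.56554112, 0.26141093]), 26, np.float64(132.54751670978328), np.float64(0.053214268553056304))
top 81
0.17396995952019523 (array([0.52944179, 0.24955786]), 9, np.float64(-46.00281666019828), np.float64(0.03494195527418003))
```

View pics/w3.png

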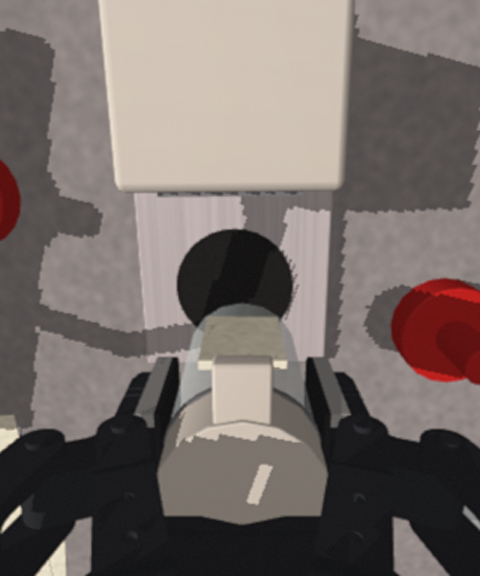

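The wrist picture shows the tab pointing straight at the block: the block's front edge is level at row 190, and the tab's outer end is at (242,357). The pad's centre is at (236,283). I work out the offset between tab and pad.

```bash
python3 - <<'E'
from jar import *
c=dict(np.load('pics/wrist.npz'));P=pts(c)
o=ctrl.get_obs();R=o['eef_rot'];t=o['tool_pos'];print(t)
px=lambda a,b:(100+(a+.5)/1.5-.5,(b+.5)/1.5-.5)
u,v=px(242,357); print('tabpix range',P[int(v)+2,int(u)]); tab=atz(c,u,v,P[int(v)+3,int(u),2])
print('axis from tab in tool', R.T@(tab-t)*1000-[36,0,0])
g=c['image'].max(-1);m=(abs(P[...,2]-.012)<.004)&(g<50)&(np.hypot(P[...,0]-.546,P[...,1]-.268)<.045)
Q=P[m][:,:2];h=cv2.convexHull((Q*1000).astype(np.float32))[:,0]/1000
d=(h-t[:2])@R[:2,:2]; h=h[d[:,0]>np.median(d[:,0])-.0]
print('pad',circ(h,.034),atz(c,*px(236,283),.012), cv2.minEnclosingCircle((Q*1000).astype(np.float32)))
for a,b in ((177,283),(294,283),(236,228)): print(atz(c,*px(a,b),.012))
# block front edge angle
A=atz(c,*px(122,189),.085);B=atz(c,*px(343,189),.085);print(A,B,np.degrees(np.arctan2(*(A-B)[[1,0]]))-90)
for a in (230,256):print(atz(c,*px(a-15,360),.173),atz(c,*px(a-15,415),.173))
E
```

```text
[0.54825947 0.26478165 0.12192866]
tabpix range [0.57754952 0.27388398 0.1689818 ]
axis from tab in tool [ -4.10886813  -0.20824153 -48.42316861]
pad [0.60233614 0.27962728] [0.54880145 0.26852202 0.012     ] ((546.669921875, 269.1971435546875), 33.50904846191406)
[0.53901046 0.30114572 0.012     ]
[0.55843053 0.2364378  0.012     ]
[0.5794233  0.27759597 0.012     ]
[0.59364744 0.32669601 0.085     ] [0.61810818 0.24529017 0.085     ] 16.724414249519484
[0.57746813 0.27999185 0.173     ] [0.56411402 0.27623697 0.173     ]
[0.57910601 0.27452837 0.173     ] [0.56581948 0.27054311 0.173     ]
```

```bash
python3 - <<'E'
from jar import *
c=dict(np.load('pics/wrist.npz'));P=pts(c)
o=ctrl.get_obs();R=o['eef_rot'];t=o['tool_pos']
px=lambda a,b:(100+(a+.5)/1.5-.5,(b+.5)/1.5-.5)
for a,b,r in ((243,421,22),(190,440,0),(295,440,0),(242,357,36),(242,363,36)):
    u,v=px(a,b); q=P[int(round(v)),int(round(u))]; print(a,b,'z',q[2].round(4),(R.T@(atz(c,u,v,.1745)-t)*1000-[r,0,0]).round(1),(R.T@(atz(c,u,v,.168)-t)*1000-[r,0,0]).round(1))
# column depth profile through tab
for v in range(230,300,4): print(v,(R.T@(P[v,262]-t)*1000).round(1),end=';')
E
```

```text
243 421 z 0.1713 [ -4.   -0.  -52.5] [ -8.4   0.  -46. ]
190 440 z 0.172 [ 13.  -12.2 -52.5] [  8.3 -13.  -46.1]
295 440 z 0.1725 [ 12.9  11.9 -52.6] [  8.2  12.8 -46.1]
242 357 z 0.1676 [ -2.1  -0.2 -52.5] [ -5.3  -0.2 -46. ]
242 363 z 0.1721 [ -3.5  -0.2 -52.5] [ -6.8  -0.2 -46. ]
230 [16.6  0.3 -8.7];234 [ 16.9   0.2 -13.8];238 [ 30.3   0.1 -45.2];242 [ 30.4   0.1 -48.6];246 [ 29.4   0.1 -49.5];250 [ 28.5   0.1 -50.6];254 [ 26.6   0.1 -49.9];258 [ 25.2   0.1 -50.1];262 [ 24.2   0.1 -51. ];266 [ 21.7   0.1 -49.4];270 [ 20.3   0.1 -49.7];274 [ 18.6   0.1 -49.5];278 [ 16.8   0.1 -49.2];282 [ 16.7   0.1 -51.5];286 [ 15.1   0.1 -51.6];290 [ 13.3   0.1 -51.2];294 [ 11.8   0.1 -51.4];298 [ 10.    0.1 -51.2];
```

The wrist view puts the jar axis 5 mm behind the TCP along tool x and upright. Its tab direction agrees with the block to about half a degree. I correct the offset while descending and stop above the pad.

Call:
play_rows(targets="2 -2 10 0 0 0;5 -4 25 0 0 0;5 -4 40 0 0 0;5 -4 50 0 0 0;5 -4 58 0 0 0")

```text
time: 13.25
tool_pos: [0.5499, 0.2707, 0.0609]
eef_rot: [[0.957, 0.291, -0.002], [0.291, -0.957, -0.001], [-0.002, 0.001, -1.0]]
force: [-0.7, 0.1, -0.5]
grip_width: 0.0429
gripper_force: 35.6
```

Call:
play_rows(targets="0 0 0 0 0 0;0 0 0 0 0 0;0 0 0 0 0 0")

```text
time: 13.55
tool_pos: [0.5512, 0.2714, 0.0635]
eef_rot: [[0.957, 0.291, 0.001], [0.291, -0.957, 0.001], [0.001, -0.0, -1.0]]
force: [0.2, -0.3, -1.7]
grip_width: 0.0434
gripper_force: 35.6
```

```bash
python3 - <<'E'
from jar import *
go(.5515,.2702,.0445,-73.3)
o=ctrl.get_obs();R=o['eef_rot'];t=o['tool_pos']
c=cam('wrist');P=pts(c); L=(P-t)@R*1000
g=c['image'].max(-1);m=(abs(P[...,2]-.012)<.004)&(g<50)&(np.hypot(P[...,0]-.547,P[...,1]-.269)<.042)
Q=L[m][:,:2]; print('pad pts',len(Q),'x',Q[:,0].min(),np.percentile(Q[:,0],[98,99.7,100]),'y',Q[:,1].min(),Q[:,1].max())
for u in (258,262,266):
    for v in range(225,262,4): print(v,L[v,u].round(1),end=';')
    print()
save(c,'w4.png',(100,420,0,384),1.5)
E
```

```text
t 13.55 shift [-0.1  1.2 19. ] turn [-0.  -0.1  0.2] F [ 0.2 -0.3 -1.7] w 0.0434
pad pts 2957 x -25.35952593717984 [26.17554244 27.37473382 27.92708902] y -32.13087780536983 34.669375337047846
225 [18.  -2.3 -5.5];229 [ 17.9  -2.3 -10.1];233 [ 17.9  -2.2 -14.4];237 [ 30.7  -1.9 -45. ];241 [ 30.8  -1.8 -48.5];245 [ 31.3  -1.8 -52.4];249 [ 29.3  -1.8 -51.3];253 [ 27.2  -1.8 -50.2];257 [ 25.9  -1.8 -50.7];261 [ 24.2  -1.9 -50.4];
225 [17.8 -0.3 -5.1];229 [17.8 -0.4 -9.8];233 [ 17.6  -0.4 -13.9];237 [ 30.8  -0.5 -45.2];241 [ 31.2  -0.5 -49.1];245 [ 30.3  -0.5 -50.3];249 [ 28.9  -0.5 -50.5];253 [ 28.   -0.5 -51.7];257 [ 26.4  -0.5 -51.4];261 [ 24.4  -0.5 -50.6];
225 [18.1  1.6 -5.8];229 [ 18.    1.5 -10.3];233 [ 18.    1.5 -14.7];237 [ 31.1   0.9 -45.9];241 [ 31.4   0.9 -49.5];245 [ 30.4   0.9 -50.6];249 [ 28.7   0.9 -50.2];253 [ 27.3   0.9 -50.4];257 [ 26.2   0.9 -51.1];261 [ 24.5   0.9 -50.9];
```

View pics/w4.png

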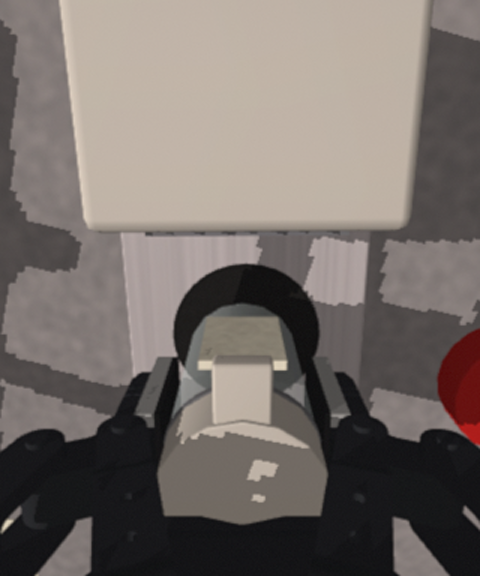

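The pad ring around the jar spans columns 174 to 319, and the tab points at the window. A trim of −1 mm in x and +1.2 mm in y remains. That was my tenth picture, so from here I check by numbers only.

Call:
play_rows(targets="-1 1.2 3 0 0 0.2;-1 1.2 7 0 0 0.2;-1 1.2 11 0 0 0.2;-1 1.2 14 0 0 0.2;-1 1.2 14 0 0 0.2")

```text
time: 14.1
tool_pos: [0.5497, 0.2696, 0.0481]
eef_rot: [[0.958, 0.288, -0.001], [0.288, -0.958, -0.001], [-0.001, 0.0, -1.0]]
force: [-0.7, 0.1, -1.0]
grip_width: 0.0435
gripper_force: 35.6
```

Call:
play_rows(targets="0 0 1 0 0 0;0 0 1 0 0 0;0 0 2 0 0 0;0 0 2 0 0 0")

```text
time: 14.5
tool_pos: [0.5501, 0.2698, 0.0468]
eef_rot: [[0.958, 0.288, 0.0], [0.288, -0.958, 0.0], [0.0, -0.0, -1.0]]
force: [0.5, 0.1, -0.4]
grip_width: 0.0437
gripper_force: 35.6
```

Call:
play_rows(targets="0 0 0.5 0 0 0;0 0 1 0 0 0;0 0 1.5 0 0 0;0 0 1.5 0 0 0")

```text
time: 14.9
tool_pos: [0.5501, 0.2697, 0.0453]
eef_rot: [[0.958, 0.288, -0.0], [0.288, -0.958, -0.0], [-0.0, 0.0, -1.0]]
force: [0.8, 0.9, -0.9]
grip_width: 0.0435
gripper_force: 35.6
```

Call:
play_rows(targets="0 0 0.5 0 0 0;0 0 1 0 0 0;0 0 1 0 0 0")

```text
time: 15.2
tool_pos: [0.5501, 0.2697, 0.0443]
eef_rot: [[0.958, 0.288, -0.0], [0.288, -0.958, -0.0], [-0.0, 0.0, -1.0]]
force: [-0.7, 0.2, -2.7]
grip_width: 0.0431
gripper_force: 35.6
```

Call:
play_rows(targets="0 0 0.5 0 0 0;0 0 1 0 0 0;0 0 1 0 0 0")

```text
time: 15.5
tool_pos: [0.5502, 0.2698, 0.0439]
eef_rot: [[0.958, 0.288, 0.0], [0.288, -0.958, 0.0], [0.0, -0.0, -1.0]]
force: [-2.2, -1.1, 4.2]
grip_width: 0.0431
gripper_force: 36.0
```

Call:
play_rows(targets="0 0 0 0 0 0;0 0 0 0 0 0;0 0 0 0 0 0;0 0 0 0 0 0", claw=0.7)

```text
time: 15.9
tool_pos: [0.5501, 0.2698, 0.0432]
eef_rot: [[0.958, 0.288, 0.0], [0.288, -0.958, -0.0], [0.0, 0.0, -1.0]]
force: [-0.2, 0.3, 0.5]
grip_width: 0.0731
gripper_force: 0.0
```

Call:
play_rows(targets="0 0 -15 0 0 0;0 0 -40 0 0 0;0 0 -70 0 0 0;0 0 -105 0 0 0;0 0 -140 0 0 0")

```text
time: 16.4
tool_pos: [0.5501, 0.2695, 0.1858]
eef_rot: [[0.958, 0.287, 0.001], [0.287, -0.958, 0.0], [0.001, -0.0, -1.0]]
force: [0.1, -0.1, 0.1]
grip_width: 0.0724
gripper_force: 0.0
```

Call:
play_rows(targets="-20 20 -10 0 0 0;-50 60 -20 0 0 0;-60 100 -30 0 0 0;-60 140 -30 0 0 0;-60 180 -30 0 0 0")

```text
time: 16.9
tool_pos: [0.5448, 0.0786, 0.2154]
eef_rot: [[0.958, 0.288, 0.003], [0.288, -0.958, 0.002], [0.003, -0.002, -1.0]]
force: [0.9, -0.4, 0.7]
grip_width: 0.0723
gripper_force: 0.0
```

Call:
play_rows(targets="0 40 0 0 0 0;0 80 0 0 0 0;0 100 0 0 0 0;0 110 0 0 0 0;0 110 0 0 0 0")

```text
time: 17.4
tool_pos: [0.5762, -0.0266, 0.2141]
eef_rot: [[0.959, 0.285, 0.001], [0.285, -0.959, -0.0], [0.001, 0.0, -1.0]]
force: [-0.8, 0.5, 0.3]
grip_width: 0.0725
gripper_force: 0.0
```

```bash
cat > chk.py <<'E'
from jar import *
print(ctrl.get_obs()['tool_pos'])
for n in ('top','scene'):
    c=cam(n);P=pts(c)
    near=np.hypot(P[...,0]-.546,P[...,1]-.268)<.042
    m=near&(abs(P[...,2]-.0935)<.009); Q=P[m][:,:2]; print(n,len(Q),'z',np.median(P[m][:,2]))
    ax=np.array([.9578,.2874]);ay=np.array([-.2874,.9578])
    # disc: rear half-plane points only, via enclosing extents across ay
    a,b=(Q-[.546,.268])@ax,(Q-[.546,.268])@ay
    tb=a>.026
    print(' along x: %.4f..%.4f  y: %.4f..%.4f'%(np.percentile(a,.5),a.max(),*np.percentile(b,[.5,99.5])),'tab y',b[tb].mean() if tb.any() else 0,tb.sum())
    W=(np.hypot(P[...,0]-.486,P[...,1]+.275)<.04)
    for z0,z1 in ((.055,.075),(.02,.035)):
        q=P[W&(P[...,2]>z0)&(P[...,2]<z1)]
        if len(q): print(' weight',len(q),np.median(q[:,2]),cv2.minEnclosingCircle((q[:,:2]*1000).astype(np.float32)))
E
python3 chk.py
```

```text
[ 0.57621124 -0.02658798  0.21406129]
top 354 z 0.09563272054386038
 along x: -0.0222..0.0354  y: -0.0203..0.0212 tab y 0.0002113574584982325 26
 weight 80 0.06393125786280227 ((484.85931396484375, -274.54974365234375), 11.375052452087402)
 weight 416 0.026389118103915123 ((484.30584716796875, -274.357421875), 30.309173583984375)
scene 197 z 0.09695310399589233
 along x: -0.0208..0.0348  y: -0.0214..0.0203 tab y -0.001788157743479687 17
 weight 79 0.06534519240966764 ((484.1861267089844, -275.150146484375), 11.706478118896484)
 weight 340 0.027812255066163246 ((483.93463134765625, -274.798095703125), 30.37555694580078)
```

The jar stands within about 1 mm of the pad's centre, with its tab aligned to about a degree. The weight is flat on the tray floor. I make a quick bystander check, then hand in.

```bash
python3 - <<'E'
from h import *
c=dict(np.load('pics/top.npz'));P=pts(c)
for n,x,y,z0,z1 in (('plain',.441,.0742,.07,.1),('pot',.479,-.069,.045,.07),('red',.555,.139,.04,.08)):
    m=(np.hypot(P[...,0]-x,P[...,1]-y)<.05)&(P[...,2]>z0)&(P[...,2]<z1); print(n,P[m].mean(0).round(4) if m.any() else None)
print(ctrl.get_obs()['time'],ctrl.close_job())
E
```

```text
plain [0.4411 0.0742 0.0839]
pot None
red [0.5549 0.1391 0.0581]
the job is handed in; nothing more can be done
17.5 None
```

The job is handed in at 17.5 s: the steel weight stands flat in the free half of the tray, and the tabbed jar stands upright within about 1 mm of the pad's centre, tab towards the reader's window to about a degree; the plain jar and nearer red weight had not moved, the pot was out of view in my last check, and I did not measure the dishes, forceps or brush.

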